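Transfer a row of sample bottles to the carrier tray in order

ROBOT

A 7-joint arm with a two-finger parallel gripper is mounted at the origin on the work surface. World frame = base frame: x ahead of the robot, y to its left, z up, the work surface at z = 0. Lengths are in mm, angles in rad, forces in N, time in s.
With the tool pointing down it reaches from about 425 to 875 mm from the base axis. Payload 4.7 kg.
Tool frame: the origin (TCP) lies at the very end of the fingers, on their centre line; the grasp point (between the pads) lies 19 mm behind it; z points along the fingers, y is the line along which they close (so a half turn about z gives the same grasp; the last joint's range is limited). The gripper opens to 87 mm and grips with 3 to 60 N. Pads are 19 mm wide; open, the fingers measure 117 mm over their backs; the gripper's body (75 mm by 190 mm) begins 51 mm behind the grasp point.
Start: joints at [-1.142, 0.321, -0.07, 1.45, 0.023, 1.371, -0.057], TCP at [261.983, 594.887, 222.587] pointing down, gripper open.
Joint ranges: [-2.86, 2.86], [-0.3, 2.09], [-1.38, 1.24], [0.06, 2.45], [-1.56, 4.7], [0.09, 2.05], [-2.69, 2.69]. Speed limits (rad/s): [2.57, 2.57, 3.14, 3.14, 3.14, 3.14, 3.14].

INTERFACE

Orientations are given as a unit quaternion [x, y, z, w].
In Python, from station import get_state, vision, arm gives the robot as it stands.
- The arm moves only by the tool arm_command, never from a script. Its argument "commands" is a list that holds one entry, the list of rows, each a list of 5 numbers: the opening, from 0 (shut) to 1 (fully open), then the shift along the tool's x, y, z in cm, then the turn about the tool's z in degrees. A call has 1 to 10 rows; each row shifts and turns the commanded pose from where the row before left it, along the tool's axes as they then stand; what a row does not reach is not made up. A row lasts 1/12 s, in which the tool goes at most 41.7 mm and 7.16 degrees, less where a joint would pass 70% of its speed; a pose out of reach is approached as far as the arm can. A call is refused whole if a number of a shift passes 4.17 or a number of a turn 7.16, either way. A call with a gripper value outside its range is refused whole. The fingers move at their own pace and stop on an object; "squeeze" is the grip in N (left out, the last holds). Time passes only in rows, so rows that do not move let the fingers close. It gives the time, the measured TCP pose, the force, the opening and the grip force at its end, in the units of the state.
- get_state(): the state, without advancing time (a new reading comes with each control period).
- vision.get_image(name): name is "scene" or "top"; returns a dict with "image" (384x512x3 uint8, blue, green, red), "vfov" (degrees; the focal length in pixels is half the picture's height over the tangent of half this angle, whatever the lens; pixels are square), "cx", "cy" (the principal point, pixels), "extrinsics" (4x4, takes a point from camera to world coordinates). Camera axes: x right, y down, z forward; pixel columns grow to the right and rows downward; lengths in mm; the calibration is good to about 2 mm. A picture is of the moment at which its call begins. There is no depth.
- arm.finish_job(): hands the job in; it is judged then, once.
The state is a dict: "time_s": time; "qpos": joint angles; "qd": joint speeds; "effort": joint torques, N m; "tcp_pos": TCP position; "tcp_rot": TCP orientation; "ft_force": force on the tool from outside, world axes, zero at the start; "torque": the same for the moment, N m; "width": opening from 0.0 (shut) to 1.0 (fully open); "finger_force": force on a finger pad.
Only numpy, scipy, OpenCV 4.12 (cv2) and the standard library are available. Lean on these libraries where they do the work, as an engineer would, in place of code of your own. Each camera call takes 0.05 s, during which the arm holds its last target. There are 200 camera calls.

TASK

Move the four glass vessels from the white rack into the aluminium carrier tray, one upright in each cell, keeping their order counted from the pin: each row has one end marked by a short pin with a round black knob, and the vessel that now stands nearest the rack's pin goes into the cell nearest the tray's pin, the next into the next cell, and so on to the far end. Set each one down gently on the cell's floor: let none fall over or drop, and leave the petri dish where it is.

Things in the scene. Friction and masses are not known exactly. Their poses are not given: they have to be found in the camera images.
- jar: Squat amber jar: round body 42 mm across, wide white screw lid 44 mm across from 50 to 70 mm above its underside (70 mm tall in all); grip the lid. Origin: centre of its underside, z up. Loose, glass, upright at the start; about 0.08 to 0.18 kg.
- bottle: Round amber bottle with sloping shoulder: body 40 mm across, white cap 30 mm across from 70 to 94 mm above its underside (94 mm tall); grip the cap. Origin: centre of its underside, z up. Loose, glass, upright at the start; about 0.08 to 0.18 kg.
- flask: Conical amber flask: base 46 mm across, narrowing to a neck 22 mm across from 56 to 74 mm above its underside, with a black rubber stopper widening from 25 to 28 mm across from 74 to 92 mm (92 mm tall); grip the stopper. Origin: centre of its underside, z up. Loose, glass, upright at the start; about 0.08 to 0.18 kg.
- square: Square amber bottle: body 38 x 38 mm and 54 mm high, white cap 25 mm across from 62 to 82 mm above its underside (82 mm tall); grip the cap. The body may be turned up to 0.3 rad against the row. Origin: centre of its underside, z up. Loose, glass, upright at the start; about 0.08 to 0.18 kg.
- pad_jar: Round (62 mm across) rubber pad, 5 mm thick, fixed on the white rack, under the jar at the start (vessel's underside 13 mm above the bench, centred within 3 mm). Origin: centre of its underside; y axis along the row, towards the rack's pin (robot's left); x across. Any place in the row. Rack: base 84 x 320 mm, 8 mm high, turned at most 0.3 rad.
- pad_bottle: Square (58 mm) rubber pad, 5 mm thick, fixed on the white rack, under the round bottle at the start (vessel's underside 13 mm above the bench, centred within 3 mm). Origin: centre of its underside; y axis along the row, towards the rack's pin (robot's left); x across. Any place in the row. Rack's rails: 24 mm high, 40 mm either side of the row's line.
- pad_flask: Hexagonal (60 mm across flats) rubber pad, 5 mm thick, fixed on the white rack, under the conical flask at the start (vessel's underside 13 mm above the bench, centred within 3 mm). Origin: centre of its underside; y axis along the row, towards the rack's pin (robot's left); x across. Any place in the row. Rack's pin: black knob, 40 mm high, 52 mm beyond the last pad's centre.
- pad_square: Cross-shaped (72 x 60 mm) rubber pad, 5 mm thick, fixed on the white rack, under the square bottle at the start (vessel's underside 13 mm above the bench, centred within 3 mm). Origin: centre of its underside; y axis along the row, towards the rack's pin (robot's left); x across. Any place in the row. Pads are 68 mm apart.
- tray: Aluminium carrier tray, fixed: 72 x 276 mm, floor 5 mm thick, walls and dividers 4 mm thick, up to 25 mm high. Four cells, 64 x 64 mm inside, in a row along its y axis, centred at y = -102, -34, +34, +102 mm. Origin: centre of the underside; z up; turned at most 0.3 rad from the robot's axes. Rack and tray lie side by side, either one on the robot's left.
- index_clip: Dark steel clip with the tray's pin (round black knob 24 mm across, 40 mm high), fixed at one end of the tray, 153 mm from the tray's centre along its y axis, at either end; the other end has the same clip without a pin. Origin: centre of its underside.
- petri: Stacked clear petri dish, 94 mm across, with a smaller white dish on top, 28 mm high, beyond the racks, near the middle. (Also about: well plates 44 mm high nearer the robot, a beaker 85 mm high beyond.) Bystander, loose; leave it where it is. Origin: centre of its underside.
Mind the look-alikes: they are no part of the job. What is shaped like the bottle but green or turquoise is not meant.

How it is judged (in metres and radians):
At the end, for the whole second after the job is handed in: Each vessel stands in the cell with the same place from the tray's pin as its pad has from the rack's pin, within 18 mm of the cell's centre along and across the row, underside 1 to 10 mm above the tray's underside, within 0.12 rad of upright, at rest and released (((y of each of pad_bottle, pad_flask, pad_square in the frame of pad_jar below 0.034 m and horizontal distance between jar and index_clip between 0.033 and 0.069 m) or (y of any of pad_bottle, pad_flask, pad_square in the frame of pad_jar above 0.034 m and y of each of pad_bottle, pad_flask, pad_square in the frame of pad_jar below 0.102 m and horizontal distance between jar and index_clip between 0.101 and 0.137 m) or (y of any of pad_bottle, pad_flask, pad_square in the frame of pad_jar above 0.102 m and y of each of pad_bottle, pad_flask, pad_square in the frame of pad_jar below 0.17 m and horizontal distance between jar and index_clip between 0.169 and 0.205 m) or (y of any of pad_bottle, pad_flask, pad_square in the frame of pad_jar above 0.17 m and horizontal distance between jar and index_clip between 0.237 and 0.273 m)) and x of jar in the frame of tray between -0.018 and 0.018 m and y of jar in the frame of tray between -0.122 and 0.122 m and z of jar in the frame of tray between 0.001 and 0.01 m and angle between each of jar, bottle, flask, square's own z axis and vertical below 0.12 rad and linear speed of each of jar, bottle, flask, square below 0.02 m/s and angular speed of each of jar, bottle, flask, square below 0.2 rad/s and contact force between each of jar, bottle, flask, square and the fingers below 0.1 N and ((y of each of pad_jar, pad_flask, pad_square in the frame of pad_bottle below 0.034 m and horizontal distance between bottle and index_clip between 0.033 and 0.069 m) or (y of any of pad_jar, pad_flask, pad_square in the frame of pad_bottle above 0.034 m and y of each of pad_jar, pad_flask, pad_square in the frame of pad_bottle below 0.102 m and horizontal distance between bottle and index_clip between 0.101 and 0.137 m) or (y of any of pad_jar, pad_flask, pad_square in the frame of pad_bottle above 0.102 m and y of each of pad_jar, pad_flask, pad_square in the frame of pad_bottle below 0.17 m and horizontal distance between bottle and index_clip between 0.169 and 0.205 m) or (y of any of pad_jar, pad_flask, pad_square in the frame of pad_bottle above 0.17 m and horizontal distance between bottle and index_clip between 0.237 and 0.273 m)) and x of bottle in the frame of tray between -0.018 and 0.018 m and y of bottle in the frame of tray between -0.122 and 0.122 m and z of bottle in the frame of tray between 0.001 and 0.01 m and ((y of each of pad_jar, pad_bottle, pad_square in the frame of pad_flask below 0.034 m and horizontal distance between flask and index_clip between 0.033 and 0.069 m) or (y of any of pad_jar, pad_bottle, pad_square in the frame of pad_flask above 0.034 m and y of each of pad_jar, pad_bottle, pad_square in the frame of pad_flask below 0.102 m and horizontal distance between flask and index_clip between 0.101 and 0.137 m) or (y of any of pad_jar, pad_bottle, pad_square in the frame of pad_flask above 0.102 m and y of each of pad_jar, pad_bottle, pad_square in the frame of pad_flask below 0.17 m and horizontal distance between flask and index_clip between 0.169 and 0.205 m) or (y of any of pad_jar, pad_bottle, pad_square in the frame of pad_flask above 0.17 m and horizontal distance between flask and index_clip between 0.237 and 0.273 m)) and x of flask in the frame of tray between -0.018 and 0.018 m and y of flask in the frame of tray between -0.122 and 0.122 m and z of flask in the frame of tray between 0.001 and 0.01 m and ((y of each of pad_jar, pad_bottle, pad_flask in the frame of pad_square below 0.034 m and horizontal distance between square and index_clip between 0.033 and 0.069 m) or (y of any of pad_jar, pad_bottle, pad_flask in the frame of pad_square above 0.034 m and y of each of pad_jar, pad_bottle, pad_flask in the frame of pad_square below 0.102 m and horizontal distance between square and index_clip between 0.101 and 0.137 m) or (y of any of pad_jar, pad_bottle, pad_flask in the frame of pad_square above 0.102 m and y of each of pad_jar, pad_bottle, pad_flask in the frame of pad_square below 0.17 m and horizontal distance between square and index_clip between 0.169 and 0.205 m) or (y of any of pad_jar, pad_bottle, pad_flask in the frame of pad_square above 0.17 m and horizontal distance between square and index_clip between 0.237 and 0.273 m)) and x of square in the frame of tray between -0.018 and 0.018 m and y of square in the frame of tray between -0.122 and 0.122 m and z of square in the frame of tray between 0.001 and 0.01 m); the robot touches nothing.
It fails at once if a vessel tips over (more than 0.6 rad) (angle between any of jar, bottle, flask, square's own z axis and vertical above 0.6 rad).
It fails at once if a vessel is let go in the air, its underside more than 30 mm above the bench (25 mm above the tray's floor) ((height (world z) of jar above 0.03 m and contact force between jar and the fingers below 0.05 N) or (height (world z) of bottle above 0.03 m and contact force between bottle and the fingers below 0.05 N) or (height (world z) of flask above 0.03 m and contact force between flask and the fingers below 0.05 N) or (height (world z) of square above 0.03 m and contact force between square and the fingers below 0.05 N)).
It fails at once if the petri dish is pushed more than 30 mm from its place (distance of petri from where it was at the start of the episode above 0.03 m).
It also fails if it takes over 106 s, if anything falls off the work surface, if the arm or the gripper's body presses on something with over 40 N, if the wrist force passes 120 N, or if a joint passes its speed limit or range.

## Working session

There is one attempt and no reset: what is moved stays moved. The work goes in short steps, Python scripts to look and compute and a tool call to move; the robot and the scene stay as the last step left them, time stands still between calls to the robot, and variables do not carry over. Pictures are saved under pics/ and viewed, at most 14 in all, crops included, and the job is handed in when it is done.

Besides the shell and the picture viewer there is one more tool, called after ">>>" in YAML: its name, and indented under it one key for each argument. arm_command: Moves the arm, as the interface text tells. Its arguments: {"type":"object","properties":{"commands":{"type":"array"},"squeeze":{"type":"number"}},"required":["commands"]}

```bash
mkdir -p pics; ls; python3 - <<'E'
from station import get_state, vision
import cv2,pickle
d={}
for n in("scene","top"):
    r=vision.get_image(n); d[n]=r; cv2.imwrite(f"pics/{n}0.png",cv2.resize(r["image"],(800,600),interpolation=cv2.INTER_CUBIC))
    print(n,r["vfov"],r["cx"],r["cy"],r["extrinsics"])
pickle.dump(d,open("d0.pkl","wb"))
print(get_state())
E
```

```text
pics
scene 46.420455526771825 250.42568074173462 190.3370954178915 [[-3.75902776e-02  5.32499237e-01 -8.45595372e-01  1.69139254e+03]
 [ 9.99159978e-01  6.20948798e-03 -4.05065525e-02  5.41143284e+01]
 [-1.63189940e-02 -8.46407706e-01 -5.32285342e-01  7.29766666e+02]
 [ 0.00000000e+00  0.00000000e+00  0.00000000e+00  1.00000000e+00]]
top 51.688982613787445 255.90171599305228 194.5900279246113 [[-1.28485999e-02 -9.88943268e-01  1.47736679e-01  4.87928632e+02]
 [-9.99917366e-01  1.27693216e-02 -1.48509891e-03  1.17692977e+01]
 [-4.17818600e-04 -1.47743553e-01 -9.89025615e-01  9.14889149e+02]
 [ 0.00000000e+00  0.00000000e+00  0.00000000e+00  1.00000000e+00]]
{'time_s': 0.1, 'qpos': array([-1.14189529,  0.32172053, -0.0700385 ,  1.45154386,  0.02262038,
        1.37082371, -0.0568453 ]), 'qd': array([ 0.00036629, -0.00155048,  0.0025412 , -0.00117154, -0.00086466,
        0.00014321, -0.00169295]), 'effort': array([-2.31568929e-04, -4.92570198e+01, -4.05609151e-01, -3.13401282e+01,
       -6.42061047e-02,  3.93804756e-02,  5.99149189e-05]), 'tcp_pos': array([261.83203064, 594.38678955, 221.59354014]), 'tcp_rot': array([ 2.05895929e-01,  9.78573521e-01, -8.47601330e-04, -1.12391820e-04]), 'ft_force': array([-0.50417502,  0.22424892,  1.29566306]), 'torque': array([ 0.02879607,  0.00099148, -0.00538793]), 'finger_force': 0.0, 'width': 0.9977037093795241}
```

View pics/top0.png

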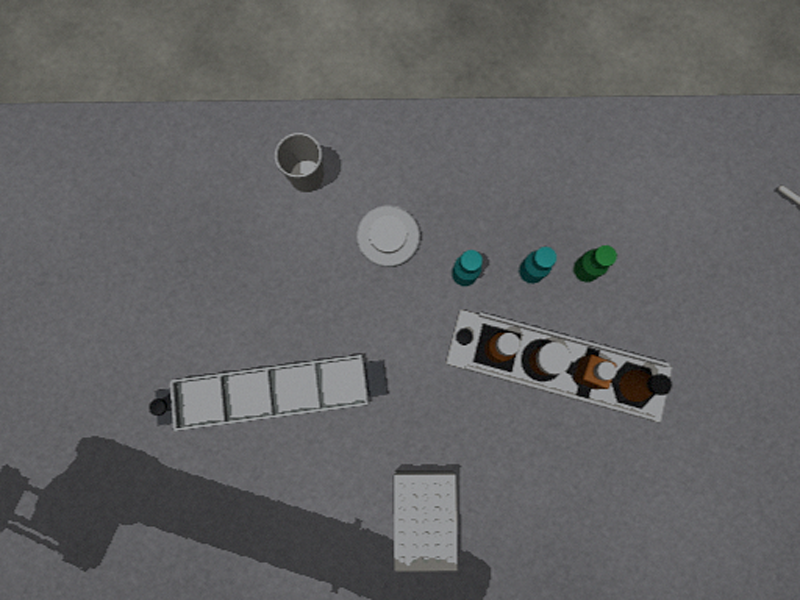

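View pics/scene0.png

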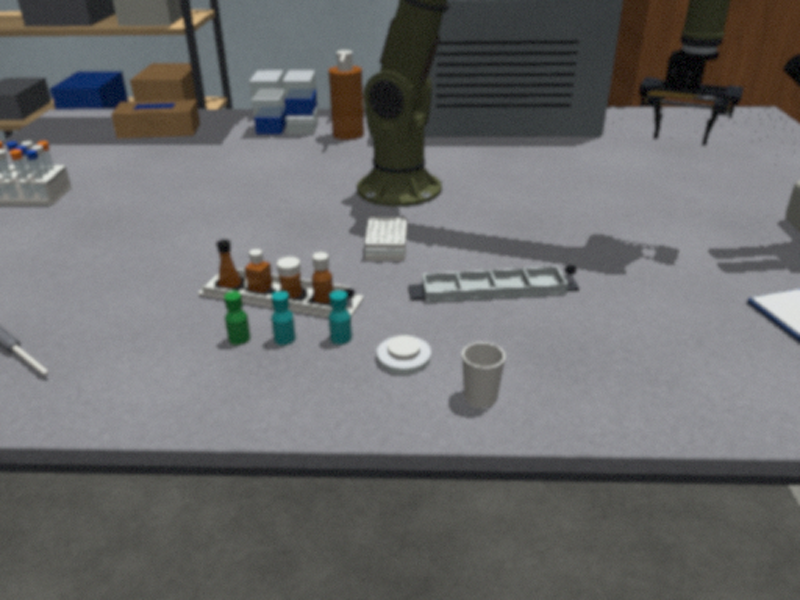

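Top: the rack is on the right with its pin at (464,336). From the pin the vessels are bottle (508,343), jar (554,358), square (606,370) and flask stopper (660,384). The tray is on the left with its pin at (158,406) and cells at (203,400), (249,394), (296,388) and (343,380). The look-alikes are turquoise at (470,262) and (543,258) and green at (605,256); these are excluded. The beaker is at (300,155) and the petri dish at (388,235).

Next is a close crop of each.

```bash
python3 - <<'E'
import cv2,pickle
d=pickle.load(open("d0.pkl","rb"))
im=d["top"]["image"]
cv2.imwrite("pics/rack.png",cv2.resize(im[192:276,280:436],None,fx=5,fy=5,interpolation=cv2.INTER_CUBIC))
cv2.imwrite("pics/tray.png",cv2.resize(im[220:280,92:252],None,fx=5,fy=5,interpolation=cv2.INTER_CUBIC))
E
```

```text
(no output)
```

View pics/rack.png

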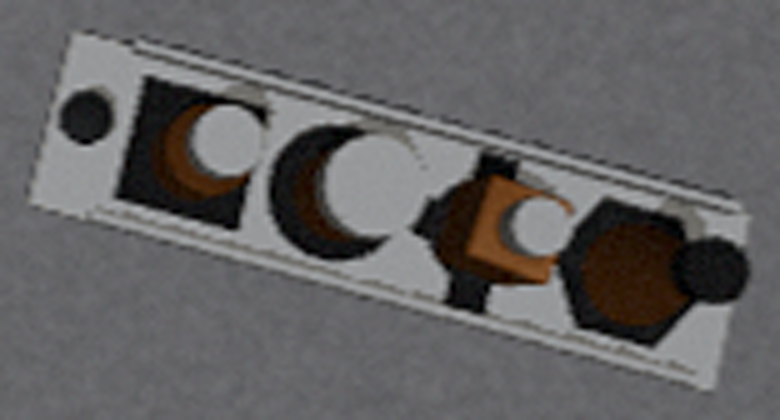

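View pics/tray.png

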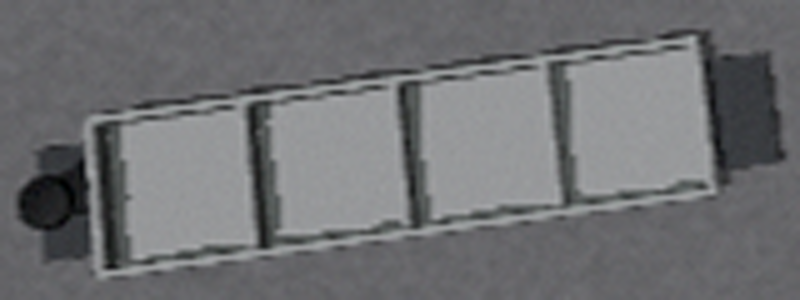

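```bash
cat > h.py <<'E'
import numpy as np
def ray(r,u,v,z):
    f=r["image"].shape[0]/2/np.tan(np.radians(r["vfov"]/2)); E=r["extrinsics"]
    d=E[:3,:3]@[(u-r["cx"])/f,(v-r["cy"])/f,1]; o=E[:3,3]
    return (o+d*(z-o[2])/d[2])[:2]
def proj(r,p):
    f=r["image"].shape[0]/2/np.tan(np.radians(r["vfov"]/2)); E=r["extrinsics"]
    c=E[:3,:3].T@(np.array(p)-E[:3,3]); return f*c[0]/c[2]+r["cx"],f*c[1]/c[2]+r["cy"]
E
python3 - <<'E'
import pickle,numpy as np
from h import *
np.set_printoptions(precision=1,suppress=True)
d=pickle.load(open("d0.pkl","rb")); r=d["top"]
g=lambda u,v,z,o:ray(r,(u+.5)/5-.5+o[0],(v+.5)/5-.5+o[1],z)
R=(280,192);T=(92,220)
P=[g(87,117,40,R),g(228,142,107,R),g(376,186,83,R),g(540,227,95,R),g(712,271,105,R)]
print(np.array(P)); print([np.linalg.norm(P[i+1]-P[i]) for i in range(4)])
ax=P[0]-P[4]; print("rack ang",np.arctan2(-ax[0],ax[1]))
C=[g(*c,25,T) for c in((90,118),(705,35),(717,190),(100,272))];print(np.array(C),np.mean(C,0))
print([np.linalg.norm(C[i]-C[(i+1)%4]) for i in range(4)])
k=g(46,202,40,T);c=np.mean(C,0);y=(C[0]+C[3]-C[1]-C[2]);y/=np.linalg.norm(y)
print("knob",k,np.linalg.norm(k-c),"tray ang",np.arctan2(-y[0],y[1]),"knob ang",np.arctan2(*(k-c)*[-1,1]))
for s in(102,34,-34,-102):print(c+s*y)
# scene check: project vessel tops
s=d["scene"]
for p,z in zip(P,(40,107,83,95,105)): print(np.array(proj(s,[*p,z]))/.64)
E
```

```text
[[ 571.7  -80. ]
 [ 554.3 -130.2]
 [ 537.1 -195.7]
 [ 518.7 -259.4]
 [ 499.6 -324.7]]
[np.float64(53.16441838618955), np.float64(67.73937800545428), np.float64(66.27558436308139), np.float64(67.99660468012067)]
rack ang -0.2865439940454447
[[515.5 338. ]
 [548.9  63.6]
 [480.2  58.6]
 [448.  330.8]] [498.2 197.7]
[np.float64(276.3883438452245), np.float64(68.92588078427426), np.float64(274.0732606107624), np.float64(67.8939519565734)]
knob [478.9 350.1] 153.6087448424822 tray ang 0.11955450072427344 knob ang 0.12555536021430755
[486. 299.]
[494.1 231.5]
[502.2 164. ]
[510.3  96.5]
[348.5 290.4]
[320.7 254.6]
[288.4 261.2]
[256.4 250.9]
[224.4 241.6]
```

```bash
cat > plan.py <<'E'
# usage: plan.py open x y z tool_y_deg [nrows] ; straight move from the measured pose
import sys,numpy as np
from scipy.spatial.transform import Rotation as Ro
from station import get_state
s=get_state(); o,x,y,z,a=map(float,sys.argv[1:6])
R=Ro.from_quat(s["tcp_rot"]).as_matrix(); yaw=np.degrees(np.arctan2(R[1,1],R[0,1]))
p=s["tcp_pos"]; d=np.array([x,y,z])-p; turn=-((a-yaw+180)%360-180)
n=int(sys.argv[6]) if len(sys.argv)>6 else int(max(np.ceil(np.linalg.norm(d)/35),np.ceil(abs(turn)/6.5),1))
print("t",round(s["time_s"],2),"p",p.round(1),"yaw",round(yaw,1),"tilt",round(np.degrees(np.arccos(-R[2,2])),2),"d",d.round(1),"turn",round(turn,1),"q",s["qpos"].round(2),"w",round(s["width"],3),"F",round(float(s["finger_force"]),1))
for i in range(n):
    t=np.radians(yaw-turn*i/n); ex=np.array([np.sin(t),-np.cos(t)]);ey=np.array([np.cos(t),np.sin(t)])
    print([o,*[round(float(v),2) for v in(d[:2]@ex/n/10,d[:2]@ey/n/10,-d[2]/n/10,turn/n)]],end=",\n" if i%10==9 else ",")
E
python3 plan.py 1 554 -130 170 -16.4 24
```

```text
t 0.1 p [261.8 594.4 221.6] yaw 66.2 tilt 0.1 d [ 292.2 -724.4  -51.6] turn 82.6 q [-1.14  0.32 -0.07  1.45  0.02  1.37 -0.06] w 0.998 F 0.0
[1.0, 2.33, -2.27, 0.21, 3.44],[1.0, 2.46, -2.13, 0.21, 3.44],[1.0, 2.59, -1.98, 0.21, 3.44],[1.0, 2.7, -1.82, 0.21, 3.44],[1.0, 2.8, -1.65, 0.21, 3.44],[1.0, 2.9, -1.48, 0.21, 3.44],[1.0, 2.98, -1.3, 0.21, 3.44],[1.0, 3.05, -1.12, 0.21, 3.44],[1.0, 3.12, -0.94, 0.21, 3.44],[1.0, 3.17, -0.75, 0.21, 3.44],
[1.0, 3.21, -0.56, 0.21, 3.44],[1.0, 3.23, -0.36, 0.21, 3.44],[1.0, 3.25, -0.17, 0.21, 3.44],[1.0, 3.25, 0.03, 0.21, 3.44],[1.0, 3.25, 0.22, 0.21, 3.44],[1.0, 3.23, 0.42, 0.21, 3.44],[1.0, 3.2, 0.61, 0.21, 3.44],[1.0, 3.15, 0.8, 0.21, 3.44],[1.0, 3.1, 0.99, 0.21, 3.44],[1.0, 3.04, 1.17, 0.21, 3.44],
[1.0, 2.96, 1.35, 0.21, 3.44],[1.0, 2.87, 1.53, 0.21, 3.44],[1.0, 2.78, 1.7, 0.21, 3.44],[1.0, 2.67, 1.86, 0.21, 3.44],
```

```bash
sed -i 's/ex=np.array(\[np.sin(t),-np.cos(t)\])/ex=np.array([-np.sin(t),np.cos(t)])/' plan.py; python3 plan.py 1 554 -130 170 -16.4 24|tail -1
```

```text
[1.0, -2.96, 1.35, 0.21, 3.44],[1.0, -2.87, 1.53, 0.21, 3.44],[1.0, -2.78, 1.7, 0.21, 3.44],[1.0, -2.67, 1.86, 0.21, 3.44],
```

>>> arm_command:
  commands:
    - [[1,-2.33,-2.27,0.2,3.4],[1,-2.46,-2.13,0.2,3.4],[1,-2.6,-2.0,0.2,3.4],[1,-2.7,-1.8,0.2,3.4],[1,-2.8,-1.65,0.2,3.4],[1,-2.9,-1.5,0.2,3.4],[1,-3.0,-1.3,0.2,3.4],[1,-3.05,-1.1,0.2,3.4],[1,-3.1,-0.95,0.2,3.4],[1,-3.2,-0.75,0.2,3.4]]

```text
time_s: 0.93
tcp_pos: [384.9, 291.4, 202.2]
tcp_rot: [0.484, 0.875, -0.0, -0.0]
ft_force: [1.2, 0.1, 0.2]
width: 1.002
finger_force: 0.0
```

>>> arm_command:
  commands:
    - [[1,-3.2,-0.55,0.2,3.4],[1,-3.2,-0.35,0.2,3.4],[1,-3.2,-0.15,0.2,3.4],[1,-3.2,0,0.2,3.4],[1,-3.2,0.2,0.2,3.4],[1,-3.2,0.4,0.2,3.4],[1,-3.2,0.6,0.2,3.4],[1,-3.1,0.8,0.2,3.4],[1,-3.1,1,0.2,3.4],[1,-3,1.2,0.2,3.4]]

```text
time_s: 1.77
tcp_pos: [508.9, -6.2, 182.3]
tcp_rot: [0.719, 0.695, 0.0, -0.0]
ft_force: [0.0, 0.7, -0.5]
width: 1.0
finger_force: 0.0
```

```bash
python3 plan.py 1 554 -130 140 -16.4
```

```text
t 1.77 p [508.9  -6.2 182.3] yaw -1.9 tilt 0.02 d [  45.1 -123.8  -42.3] turn 14.5 q [-0.53  0.04  0.51  1.87 -0.02  1.24 -0.05] w 1.0 F 0.0
[1.0, -3.06, 1.23, 1.06, 3.62],[1.0, -2.97, 1.42, 1.06, 3.62],[1.0, -2.88, 1.61, 1.06, 3.62],[1.0, -2.77, 1.78, 1.06, 3.62],
```

>>> arm_command:
  commands:
    - [[1,-3.05,1.25,1.0,3.6],[1,-3,1.4,1.0,3.6],[1,-2.9,1.6,1.0,3.6],[1,-2.8,1.8,1.0,3.6],[1,0,0,0,0],[1,0,0,0,0]]

```text
time_s: 2.27
tcp_pos: [553.4, -131.4, 141.4]
tcp_rot: [0.801, 0.599, -0.001, -0.0]
ft_force: [-0.1, 0.5, -0.4]
width: 0.997
finger_force: 0.0
```

```bash
python3 plan.py 1 554 -130 76 -16.4 6; python3 - <<'E'
from station import vision
import cv2
r=vision.get_image("top");cv2.imwrite("pics/a.png",cv2.resize(r["image"][170:276,270:436],None,fx=4,fy=4,interpolation=cv2.INTER_CUBIC))
E
```

```text
t 2.27 p [ 553.4 -131.4  141.4] yaw -16.4 tilt 0.17 d [  0.6   1.4 -65.4] turn -0.0 q [-0.37  0.23  0.63  1.78 -0.15  1.18  0.02] w 0.997 F 0.0
[1.0, 0.03, 0.0, 1.09, -0.0],[1.0, 0.03, 0.0, 1.09, -0.0],[1.0, 0.03, 0.0, 1.09, -0.0],[1.0, 0.03, 0.0, 1.09, -0.0],[1.0, 0.03, 0.0, 1.09, -0.0],[1.0, 0.03, 0.0, 1.09, -0.0],
```

View pics/a.png

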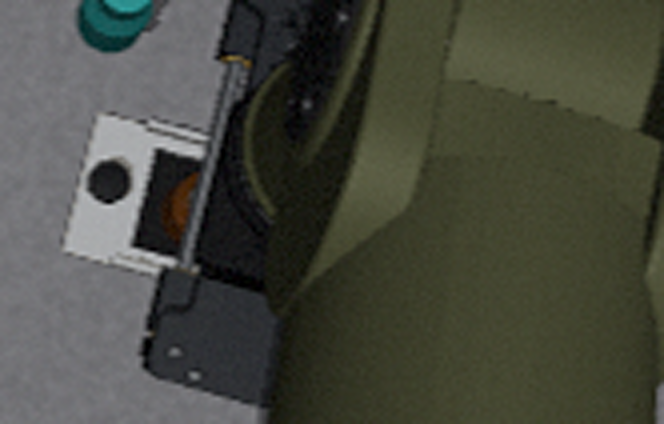

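The arm hides the vessels from above, but the gripper lies across the row over the bottle (pad at (165,200)), as planned. I'll descend and grip.

>>> arm_command:
  commands:
    - [[1,0.03,0,1.3,0],[1,0.03,0,1.3,0],[1,0.03,0,1.3,0],[1,0.03,0,1.3,0],[1,0,0,1.3,0],[1,0,0,0,0],[0.25,0,0,0,0],[0.2,0,0,0,0],[0.1,0,0,0,0],[0,0,0,0,0]]
  squeeze: 20

```text
time_s: 3.15
tcp_pos: [555.4, -128.1, 78.4]
tcp_rot: [0.8, 0.601, 0.001, 0.001]
ft_force: [-0.2, 0.1, 0.1]
width: 0.783
finger_force: 0.0
```

>>> arm_command:
  commands:
    - [[0,0,0,0,0],[0,0,0,0,0],[0,0,0,0,0]]

```text
time_s: 3.4
tcp_pos: [554.9, -127.8, 77.9]
tcp_rot: [0.799, 0.601, 0.0, 0.0]
ft_force: [0.1, -0.1, 0.3]
width: 0.553
finger_force: 0.0
```

>>> arm_command:
  commands:
    - [[0,0,0,0,0],[0,0,0,0,0],[0,0,0,0,0],[0,0,0,0,0],[0,0,0,0,0],[0,0,0,0,0]]

```text
time_s: 3.9
tcp_pos: [554.8, -127.9, 77.6]
tcp_rot: [0.799, 0.601, 0.0, 0.0]
ft_force: [0.4, -0.4, 0.0]
width: 0.333
finger_force: 19.9
```

>>> arm_command:
  commands:
    - [[0,0,0,-0.5,0],[0,0,0,-1,0],[0,0,0,-1.5,0],[0,0,0,-1.5,0],[0,0,0,-1.0,0],[0,0,0,-0.5,0],[0,0,0,0,0]]

```text
time_s: 4.48
tcp_pos: [555.6, -128.0, 139.1]
tcp_rot: [0.8, 0.601, 0.001, 0.001]
ft_force: [0.0, 0.4, -1.1]
width: 0.339
finger_force: 20.0
```

```bash
python3 plan.py 0 486 299 135 6.9 16
```

```text
t 4.48 p [ 555.6 -128.   139.1] yaw -16.2 tilt 0.16 d [-69.6 427.   -4.1] turn -23.1 q [-0.37  0.23  0.63  1.78 -0.15  1.17  0.02] w 0.339 F 20.0
[0.0, 2.44, -1.16, 0.03, -1.44],[0.0, 2.47, -1.1, 0.03, -1.44],[0.0, 2.5, -1.04, 0.03, -1.44],[0.0, 2.52, -0.97, 0.03, -1.44],[0.0, 2.55, -0.91, 0.03, -1.44],[0.0, 2.57, -0.85, 0.03, -1.44],[0.0, 2.59, -0.78, 0.03, -1.44],[0.0, 2.61, -0.71, 0.03, -1.44],[0.0, 2.63, -0.65, 0.03, -1.44],[0.0, 2.64, -0.58, 0.03, -1.44],
[0.0, 2.65, -0.52, 0.03, -1.44],[0.0, 2.67, -0.45, 0.03, -1.44],[0.0, 2.68, -0.38, 0.03, -1.44],[0.0, 2.69, -0.31, 0.03, -1.44],[0.0, 2.69, -0.25, 0.03, -1.44],[0.0, 2.7, -0.18, 0.03, -1.44],
```

>>> arm_command:
  commands:
    - [[0,0.8,-0.4,0,-0.5],[0,1.64,-0.76,0,-0.9],[0,2.47,-1.1,0,-1.4],[0,2.5,-1.05,0,-1.4],[0,2.5,-1.0,0,-1.5],[0,2.55,-0.9,0,-1.5],[0,2.55,-0.85,0,-1.5],[0,2.6,-0.8,0,-1.5],[0,2.6,-0.7,0,-1.4],[0,2.65,-0.65,0,-1.4]]

```text
time_s: 5.32
tcp_pos: [513.4, 114.0, 136.5]
tcp_rot: [0.726, 0.688, -0.001, -0.0]
ft_force: [0.3, 1.0, -1.4]
width: 0.336
finger_force: 20.0
```

>>> arm_command:
  commands:
    - [[0,2.65,-0.6,0,-1.4],[0,2.65,-0.5,0,-1.4],[0,2.65,-0.45,0,-1.4],[0,2.7,-0.4,0,-1.4],[0,2.7,-0.3,0,-1.4],[0,2.7,-0.25,0,-1.4],[0,1.8,-0.15,0,-0.9],[0,0.9,-0.05,0,-0.5],[0,0,0,0,0],[0,0,0,0,0]]

```text
time_s: 6.15
tcp_pos: [484.6, 298.5, 137.2]
tcp_rot: [0.665, 0.747, -0.001, 0.0]
ft_force: [0.0, 0.1, -2.6]
width: 0.339
finger_force: 20.0
```

```bash
python3 plan.py 0 486 299 71 6.9 6
```

```text
t 6.15 p [484.6 298.5 137.2] yaw 6.6 tilt 0.09 d [  1.4   0.5 -66.2] turn -0.3 q [-0.86  0.21  0.29  1.77 -0.06  1.17 -0.43] w 0.339 F 20.0
[0.0, 0.01, 0.02, 1.1, -0.05],[0.0, 0.01, 0.02, 1.1, -0.05],[0.0, 0.01, 0.02, 1.1, -0.05],[0.0, 0.01, 0.02, 1.1, -0.05],[0.0, 0.01, 0.02, 1.1, -0.05],[0.0, 0.01, 0.02, 1.1, -0.05],
```

>>> arm_command:
  commands:
    - [[0,0,0.02,1.1,0],[0,0,0.02,1.4,0],[0,0,0.02,1.4,0],[0,0,0.02,1.1,0],[0,0,0.02,0.7,0],[0,0,0.02,0.4,0],[0,0,0,0.3,0],[0,0,0,0,0]]

```text
time_s: 6.82
tcp_pos: [485.7, 299.3, 73.2]
tcp_rot: [0.665, 0.747, -0.0, 0.0]
ft_force: [0.4, 0.2, -1.9]
width: 0.335
finger_force: 20.0
```

>>> arm_command:
  commands:
    - [[0,0,0,0.1,0],[0,0,0,0.1,0],[0,0,0,0.1,0],[0,0,0,0,0],[0,0,0,0,0]]

```text
time_s: 7.23
tcp_pos: [485.7, 299.8, 70.8]
tcp_rot: [0.665, 0.747, 0.0, 0.0]
ft_force: [-0.6, 1.2, -1.1]
width: 0.336
finger_force: 20.0
```

>>> arm_command:
  commands:
    - [[0,0,0,0.05,0],[0,0,0,0.05,0],[0,0,0,0,0],[0,0,0,0,0]]

```text
time_s: 7.57
tcp_pos: [485.7, 299.7, 69.6]
tcp_rot: [0.665, 0.747, 0.0, 0.0]
ft_force: [0.2, 0.1, -0.9]
width: 0.333
finger_force: 20.0
```

>>> arm_command:
  commands:
    - [[0,0,0,0.05,0],[0,0,0,0,0],[0,0,0,0,0]]

```text
time_s: 7.82
tcp_pos: [485.9, 299.9, 69.6]
tcp_rot: [0.665, 0.747, 0.0, 0.0]
ft_force: [-0.3, -0.4, 2.8]
width: 0.334
finger_force: 19.9
```

Contact is felt (+2.8 N), so I release and retreat upward.

>>> arm_command:
  commands:
    - [[0.4,0,0,0,0],[0.5,0,0,0,0],[0.6,0,0,0,0],[0.8,0,0,0,0],[1,0,0,0,0],[1,0,0,0,0],[1,0,0,-1,0],[1,0,0,-2,0],[1,0,0,-2,0],[1,0,0,-2,0]]

```text
time_s: 8.65
tcp_pos: [485.6, 299.5, 140.5]
tcp_rot: [0.665, 0.747, 0.0, 0.0]
ft_force: [0.2, -0.2, 0.3]
width: 0.96
finger_force: 0.0
```

```bash
python3 plan.py 1 537 -195.5 140 -16.4 17; python3 - <<'E'
from station import vision
import cv2
r=vision.get_image("scene");cv2.imwrite("pics/b.png",cv2.resize(r["image"][130:220,110:400],None,fx=2.7,fy=2.7,interpolation=cv2.INTER_CUBIC))
E
```

```text
t 8.65 p [485.6 299.5 140.5] yaw 6.6 tilt 0.01 d [  51.4 -495.    -0.5] turn 23.0 q [-0.86  0.21  0.29  1.77 -0.07  1.17 -0.43] w 0.96 F 0.0
[1.0, -2.93, -0.04, 0.0, 1.35],[1.0, -2.93, 0.03, 0.0, 1.35],[1.0, -2.93, 0.1, 0.0, 1.35],[1.0, -2.92, 0.17, 0.0, 1.35],[1.0, -2.92, 0.24, 0.0, 1.35],[1.0, -2.91, 0.31, 0.0, 1.35],[1.0, -2.9, 0.38, 0.0, 1.35],[1.0, -2.89, 0.45, 0.0, 1.35],[1.0, -2.88, 0.52, 0.0, 1.35],[1.0, -2.87, 0.58, 0.0, 1.35],
[1.0, -2.85, 0.65, 0.0, 1.35],[1.0, -2.84, 0.72, 0.0, 1.35],[1.0, -2.82, 0.79, 0.0, 1.35],[1.0, -2.8, 0.85, 0.0, 1.35],[1.0, -2.78, 0.92, 0.0, 1.35],[1.0, -2.76, 0.98, 0.0, 1.35],[1.0, -2.73, 1.05, 0.0, 1.35],
```

View pics/b.png

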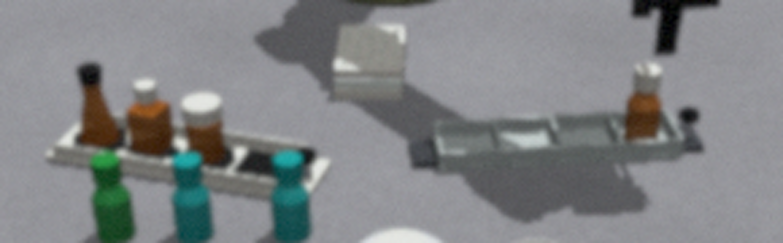

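The bottle stands upright in the cell next to the tray's pin (645,105), and the other three are still on the rack. Next is the jar.

>>> arm_command:
  commands:
    - [[1,-2.93,0,0,1.4],[1,-2.93,0.03,0,1.4],[1,-2.93,0.1,0,1.4],[1,-2.9,0.17,0,1.4],[1,-2.9,0.24,0,1.4],[1,-2.9,0.3,0,1.4],[1,-2.9,0.4,0,1.3],[1,-2.9,0.45,0,1.3],[1,-2.9,0.5,0,1.3],[1,-2.9,0.6,0,1.3]]

```text
time_s: 9.53
tcp_pos: [515.7, 6.9, 139.9]
tcp_rot: [0.749, 0.662, 0.001, 0.0]
ft_force: [0.2, 0.2, -0.1]
width: 1.0
finger_force: 0.0
```

>>> arm_command:
  commands:
    - [[1,-2.85,0.65,0,1.35],[1,-2.85,0.7,0,1.35],[1,-2.8,0.8,0,1.35],[1,-2.8,0.85,0,1.35],[1,-2.8,0.9,0,1.35],[1,-2.75,1,0,1.35],[1,-2.75,1.05,0,1.35],[1,0,0,0,0],[1,0,0,0,0]]

```text
time_s: 10.28
tcp_pos: [536.2, -198.0, 139.6]
tcp_rot: [0.802, 0.597, -0.0, 0.0]
ft_force: [-0.5, -0.3, -1.0]
width: 0.998
finger_force: 0.0
```

```bash
python3 plan.py 1 537 -195.5 54 -16.4 6
```

```text
t 10.28 p [ 536.2 -198.   139.6] yaw -16.6 tilt 0.05 d [  0.8   2.5 -85.6] turn -0.2 q [-0.29  0.25  0.69  1.78 -0.17  1.18  0.16] w 0.998 F 0.0
[1.0, 0.04, 0.0, 1.43, -0.04],[1.0, 0.04, 0.0, 1.43, -0.04],[1.0, 0.04, 0.0, 1.43, -0.04],[1.0, 0.04, 0.0, 1.43, -0.04],[1.0, 0.04, 0.0, 1.43, -0.04],[1.0, 0.04, 0.0, 1.43, -0.04],
```

>>> arm_command:
  commands:
    - [[1,0.05,0,1.4,0],[1,0.05,0,1.5,0],[1,0.05,0,1.5,0],[1,0.05,0,1.5,0],[1,0.05,0,1.5,0],[1,0,0,1.0,0],[1,0,0,0,0],[0,0,0,0,0],[0,0,0,0,0],[0,0,0,0,0]]

```text
time_s: 11.12
tcp_pos: [538.1, -193.3, 56.2]
tcp_rot: [0.801, 0.599, 0.001, 0.001]
ft_force: [0.2, 0.3, -0.2]
width: 0.853
finger_force: 0.0
```

>>> arm_command:
  commands:
    - [[0,0,0,0,0],[0,0,0,0,0],[0,0,0,0,0],[0,0,0,0,0],[0,0,0,0,0],[0,0,0,0,0]]

```text
time_s: 11.62
tcp_pos: [537.4, -193.4, 55.2]
tcp_rot: [0.801, 0.599, 0.0, 0.0]
ft_force: [0.3, -0.5, 1.0]
width: 0.5
finger_force: 20.0
```

>>> arm_command:
  commands:
    - [[0,0,0,-0.5,0],[0,0,0,-1,0],[0,0,0,-1.5,0],[0,0,0,-1.5,0],[0,0,0,-1.0,0],[0,0,0,-0.5,0],[0,0,0,0,0]]

```text
time_s: 12.2
tcp_pos: [538.1, -193.6, 116.6]
tcp_rot: [0.801, 0.599, 0.001, 0.001]
ft_force: [-0.0, -0.3, -1.2]
width: 0.497
finger_force: 20.0
```

```bash
python3 plan.py 0 494 231.5 115 6.9 16
```

```text
t 12.2 p [ 538.1 -193.6  116.6] yaw -16.4 tilt 0.16 d [-44.1 425.1  -1.6] turn -23.3 q [-0.29  0.27  0.69  1.8  -0.19  1.13  0.17] w 0.497 F 20.0
[0.0, 2.47, -1.01, 0.01, -1.46],[0.0, 2.5, -0.95, 0.01, -1.46],[0.0, 2.52, -0.89, 0.01, -1.46],[0.0, 2.54, -0.82, 0.01, -1.46],[0.0, 2.56, -0.76, 0.01, -1.46],[0.0, 2.58, -0.69, 0.01, -1.46],[0.0, 2.6, -0.63, 0.01, -1.46],[0.0, 2.61, -0.56, 0.01, -1.46],[0.0, 2.62, -0.49, 0.01, -1.46],[0.0, 2.64, -0.43, 0.01, -1.46],
[0.0, 2.65, -0.36, 0.01, -1.46],[0.0, 2.65, -0.29, 0.01, -1.46],[0.0, 2.66, -0.23, 0.01, -1.46],[0.0, 2.67, -0.16, 0.01, -1.46],[0.0, 2.67, -0.09, 0.01, -1.46],[0.0, 2.67, -0.02, 0.01, -1.46],
```

>>> arm_command:
  commands:
    - [[0,0.8,-0.35,0,-0.5],[0,1.67,-0.66,0,-1],[0,2.5,-0.95,0,-1.5],[0,2.5,-0.9,0,-1.5],[0,2.55,-0.8,0,-1.45],[0,2.55,-0.75,0,-1.45],[0,2.6,-0.7,0,-1.45],[0,2.6,-0.65,0,-1.45],[0,2.6,-0.55,0,-1.45],[0,2.6,-0.5,0,-1.45]]

```text
time_s: 13.03
tcp_pos: [510.4, 47.4, 114.1]
tcp_rot: [0.726, 0.688, -0.001, -0.001]
ft_force: [1.0, -0.2, -1.4]
width: 0.499
finger_force: 20.0
```

>>> arm_command:
  commands:
    - [[0,2.65,-0.45,0,-1.45],[0,2.65,-0.35,0,-1.45],[0,2.65,-0.3,0,-1.45],[0,2.65,-0.2,0,-1.45],[0,2.65,-0.15,0,-1.45],[0,2.65,-0.1,0,-1.45],[0,1.8,0,0,-0.9],[0,0.9,0,0,-0.6],[0,0,0,0,0],[0,0,0,0,0]]

```text
time_s: 13.87
tcp_pos: [492.4, 230.2, 114.6]
tcp_rot: [0.663, 0.749, -0.001, 0.0]
ft_force: [0.1, -0.2, -1.9]
width: 0.499
finger_force: 20.0
```

```bash
python3 plan.py 0 494 231.5 49 6.9 6
```

```text
t 13.87 p [492.4 230.2 114.6] yaw 7.0 tilt 0.09 d [  1.6   1.3 -65.6] turn 0.1 q [-0.81  0.18  0.36  1.86 -0.07  1.11 -0.31] w 0.499 F 20.0
[0.0, 0.02, 0.03, 1.09, 0.01],[0.0, 0.02, 0.03, 1.09, 0.01],[0.0, 0.02, 0.03, 1.09, 0.01],[0.0, 0.02, 0.03, 1.09, 0.01],[0.0, 0.02, 0.03, 1.09, 0.01],[0.0, 0.02, 0.03, 1.09, 0.01],
```

>>> arm_command:
  commands:
    - [[0,0.02,0.03,1.1,0],[0,0.02,0.03,1.4,0],[0,0.02,0.03,1.4,0],[0,0.02,0.03,1.1,0],[0,0.02,0,0.7,0],[0,0,0,0.4,0],[0,0,0,0.3,0],[0,0,0,0,0],[0,0,0,0,0]]

```text
time_s: 14.62
tcp_pos: [494.0, 232.6, 51.4]
tcp_rot: [0.663, 0.749, 0.0, 0.0]
ft_force: [-0.4, 0.8, -0.8]
width: 0.499
finger_force: 20.0
```

>>> arm_command:
  commands:
    - [[0,0,0,0.1,0],[0,0,0,0.1,0],[0,0,0,0.1,0],[0,0,0,0,0],[0,0,0,0,0]]

```text
time_s: 15.03
tcp_pos: [493.6, 232.6, 48.1]
tcp_rot: [0.663, 0.749, 0.0, 0.0]
ft_force: [0.2, -0.9, -0.6]
width: 0.496
finger_force: 20.0
```

>>> arm_command:
  commands:
    - [[0,0,0,0.05,0],[0,0,0,0.05,0],[0,0,0,0,0],[0,0,0,0,0]]

```text
time_s: 15.37
tcp_pos: [493.7, 232.6, 47.2]
tcp_rot: [0.663, 0.749, 0.0, 0.0]
ft_force: [1.5, 1.0, -0.2]
width: 0.497
finger_force: 20.0
```

>>> arm_command:
  commands:
    - [[0,0,0,0.05,0],[0,0,0,0,0],[0,0,0,0,0]]

```text
time_s: 15.62
tcp_pos: [493.8, 232.7, 47.1]
tcp_rot: [0.663, 0.749, 0.0, -0.0]
ft_force: [-0.9, 0.2, 5.1]
width: 0.495
finger_force: 19.9
```

Contact again; release, retreat, then on to the square bottle.

>>> arm_command:
  commands:
    - [[0.6,0,0,0,0],[0.7,0,0,0,0],[0.8,0,0,0,0],[1,0,0,0,0],[1,0,0,0,0],[1,0,0,-1,0],[1,0,0,-2,0],[1,0,0,-2,0],[1,0,0,-2,0],[1,0,0,-2,0]]

```text
time_s: 16.45
tcp_pos: [493.7, 232.4, 138.2]
tcp_rot: [0.663, 0.749, 0.0, 0.0]
ft_force: [0.3, 0.3, 0.3]
width: 0.995
finger_force: 0.0
```

```bash
python3 plan.py 1 518.7 -259 138 -16.4 17
```

```text
t 16.45 p [493.7 232.4 138.2] yaw 7.0 tilt 0.03 d [ 2.500e+01 -4.914e+02 -2.000e-01] turn 23.4 q [-0.81  0.16  0.36  1.83 -0.06  1.16 -0.31] w 0.995 F 0.0
[1.0, -2.89, -0.2, 0.0, 1.37],[1.0, -2.89, -0.14, 0.0, 1.37],[1.0, -2.89, -0.07, 0.0, 1.37],[1.0, -2.89, 0.0, 0.0, 1.37],[1.0, -2.89, 0.07, 0.0, 1.37],[1.0, -2.89, 0.14, 0.0, 1.37],[1.0, -2.89, 0.21, 0.0, 1.37],[1.0, -2.88, 0.28, 0.0, 1.37],[1.0, -2.87, 0.35, 0.0, 1.37],[1.0, -2.86, 0.42, 0.0, 1.37],
[1.0, -2.85, 0.49, 0.0, 1.37],[1.0, -2.84, 0.56, 0.0, 1.37],[1.0, -2.83, 0.62, 0.0, 1.37],[1.0, -2.81, 0.69, 0.0, 1.37],[1.0, -2.79, 0.76, 0.0, 1.37],[1.0, -2.77, 0.83, 0.0, 1.37],[1.0, -2.75, 0.89, 0.0, 1.37],
```

>>> arm_command:
  commands:
    - [[1,-2.9,-0.2,0,1.4],[1,-2.9,-0.1,0,1.4],[1,-2.9,-0.05,0,1.4],[1,-2.9,0,0,1.4],[1,-2.9,0.05,0,1.4],[1,-2.9,0.1,0,1.4],[1,-2.9,0.2,0,1.4],[1,-2.9,0.3,0,1.4],[1,-2.85,0.35,0,1.35],[1,-2.85,0.4,0,1.35]]

```text
time_s: 17.28
tcp_pos: [507.8, -58.4, 137.5]
tcp_rot: [0.749, 0.663, 0.001, 0.0]
ft_force: [0.2, 0.4, 0.1]
width: 0.999
finger_force: 0.0
```

>>> arm_command:
  commands:
    - [[1,-2.85,0.5,0,1.35],[1,-2.85,0.55,0,1.35],[1,-2.8,0.6,0,1.35],[1,-2.8,0.7,0,1.35],[1,-2.8,0.75,0,1.35],[1,-2.75,0.85,0,1.35],[1,-2.7,0.9,0,1.35],[1,0,0,0,0],[1,0,0,0,0]]

```text
time_s: 18.03
tcp_pos: [517.6, -260.6, 137.1]
tcp_rot: [0.802, 0.598, -0.0, 0.0]
ft_force: [-0.6, 1.2, -0.6]
width: 1.004
finger_force: 0.0
```

```bash
python3 plan.py 1 518.7 -259.2 66 -16.4 6
```

```text
t 18.03 p [ 517.6 -260.6  137.1] yaw -16.6 tilt 0.05 d [  1.1   1.4 -71.1] turn -0.2 q [-0.23  0.28  0.76  1.76 -0.21  1.18  0.3 ] w 1.004 F 0.0
[1.0, 0.03, 0.01, 1.19, -0.03],[1.0, 0.03, 0.01, 1.19, -0.03],[1.0, 0.03, 0.01, 1.19, -0.03],[1.0, 0.03, 0.01, 1.19, -0.03],[1.0, 0.03, 0.01, 1.19, -0.03],[1.0, 0.03, 0.01, 1.19, -0.03],
```

>>> arm_command:
  commands:
    - [[1,0,0,1.2,0],[1,0,0,1.4,0],[1,0,0,1.4,0],[1,0,0,1.4,0],[1,0,0,1.2,0],[1,0,0,0.5,0],[1,0,0,0,0],[0,0,0,0,0],[0,0,0,0,0],[0,0,0,0,0]]

```text
time_s: 18.87
tcp_pos: [518.8, -258.7, 66.4]
tcp_rot: [0.801, 0.599, 0.001, 0.001]
ft_force: [0.2, -0.2, 0.7]
width: 0.852
finger_force: 0.0
```

>>> arm_command:
  commands:
    - [[0,0,0,0,0],[0,0,0,0,0],[0,0,0,0,0],[0,0,0,0,0],[0,0,0,0,0],[0,0,0,0,0],[0,0,0,0,0],[0,0,0,0,0],[0,0,0,0,0]]

```text
time_s: 19.62
tcp_pos: [518.5, -258.4, 65.7]
tcp_rot: [0.801, 0.599, 0.0, 0.0]
ft_force: [0.4, 0.6, 1.6]
width: 0.428
finger_force: 19.6
```

The width of 37 mm means the fingertips caught the body's top edge (z 67) rather than the 25 mm cap. I'll open, raise 5 mm and regrip.

>>> arm_command:
  commands:
    - [[0.5,0,0,0,0],[0.6,0,0,0,0],[0.7,0,0,0,0],[0.7,0,0,-0.3,0],[0.7,0,0,-0.3,0],[0.7,0,0,0,0],[0,0,0,0,0],[0,0,0,0,0],[0,0,0,0,0],[0,0,0,0,0]]

```text
time_s: 20.45
tcp_pos: [518.1, -258.3, 71.5]
tcp_rot: [0.801, 0.599, -0.0, -0.0]
ft_force: [0.7, 0.9, 0.5]
width: 0.483
finger_force: 0.0
```

>>> arm_command:
  commands:
    - [[0,0,0,0,0],[0,0,0,0,0],[0,0,0,0,0],[0,0,0,0,0],[0,0,0,0,0],[0,0,0,0,0]]

```text
time_s: 20.95
tcp_pos: [518.2, -258.4, 71.5]
tcp_rot: [0.801, 0.599, 0.0, 0.0]
ft_force: [0.4, 0.0, 0.2]
width: 0.28
finger_force: 20.0
```

>>> arm_command:
  commands:
    - [[0,0,0,-0.5,0],[0,0,0,-1,0],[0,0,0,-1.5,0],[0,0,0,-1.5,0],[0,0,0,-1.0,0],[0,0,0,-0.5,0],[0,0,0,0,0]]

```text
time_s: 21.53
tcp_pos: [518.9, -258.8, 133.1]
tcp_rot: [0.801, 0.599, 0.001, 0.001]
ft_force: [-0.2, -0.2, -0.6]
width: 0.286
finger_force: 20.0
```

```bash
python3 plan.py 0 502 164 131.5 6.9 16
```

```text
t 21.53 p [ 518.9 -258.8  133.1] yaw -16.4 tilt 0.15 d [-16.9 422.8  -1.6] turn -23.3 q [-0.23  0.28  0.76  1.77 -0.21  1.17  0.31] w 0.286 F 20.0
[0.0, 2.51, -0.85, 0.01, -1.45],[0.0, 2.53, -0.78, 0.01, -1.45],[0.0, 2.55, -0.72, 0.01, -1.45],[0.0, 2.56, -0.65, 0.01, -1.45],[0.0, 2.58, -0.59, 0.01, -1.45],[0.0, 2.59, -0.52, 0.01, -1.45],[0.0, 2.6, -0.46, 0.01, -1.45],[0.0, 2.62, -0.39, 0.01, -1.45],[0.0, 2.62, -0.32, 0.01, -1.45],[0.0, 2.63, -0.26, 0.01, -1.45],
[0.0, 2.64, -0.19, 0.01, -1.45],[0.0, 2.64, -0.12, 0.01, -1.45],[0.0, 2.64, -0.06, 0.01, -1.45],[0.0, 2.64, 0.01, 0.01, -1.45],[0.0, 2.64, 0.08, 0.01, -1.45],[0.0, 2.64, 0.15, 0.01, -1.45],
```

>>> arm_command:
  commands:
    - [[0,0.8,-0.3,0,-0.45],[0,1.7,-0.55,0,-1],[0,2.55,-0.8,0,-1.45],[0,2.55,-0.7,0,-1.45],[0,2.55,-0.65,0,-1.45],[0,2.6,-0.6,0,-1.45],[0,2.6,-0.5,0,-1.45],[0,2.6,-0.45,0,-1.45],[0,2.6,-0.4,0,-1.45],[0,2.6,-0.3,0,-1.45]]

```text
time_s: 22.37
tcp_pos: [507.5, -18.6, 130.6]
tcp_rot: [0.726, 0.687, -0.001, -0.001]
ft_force: [0.9, -0.8, -1.1]
width: 0.282
finger_force: 20.0
```

>>> arm_command:
  commands:
    - [[0,2.65,-0.25,0,-1.45],[0,2.65,-0.2,0,-1.45],[0,2.65,-0.1,0,-1.45],[0,2.65,-0.05,0,-1.45],[0,2.65,0,0,-1.45],[0,2.65,0.1,0,-1.45],[0,1.8,0.1,0,-1],[0,0.9,0.05,0,-0.5],[0,0,0,0,0],[0,0,0,0,0]]

```text
time_s: 23.2
tcp_pos: [501.6, 164.4, 131.1]
tcp_rot: [0.664, 0.748, -0.001, 0.0]
ft_force: [0.5, 0.1, -0.7]
width: 0.281
finger_force: 20.0
```

```bash
python3 plan.py 0 502 164 65.5 6.9 6
```

```text
t 23.2 p [501.6 164.4 131.1] yaw 6.9 tilt 0.09 d [  0.4  -0.4 -65.6] turn -0.0 q [-0.76  0.13  0.42  1.88 -0.06  1.14 -0.2 ] w 0.281 F 20.0
[0.0, -0.01, 0.01, 1.09, -0.01],[0.0, -0.01, 0.01, 1.09, -0.01],[0.0, -0.01, 0.01, 1.09, -0.01],[0.0, -0.01, 0.01, 1.09, -0.01],[0.0, -0.01, 0.01, 1.09, -0.01],[0.0, -0.01, 0.01, 1.09, -0.01],
```

>>> arm_command:
  commands:
    - [[0,0,0,1.1,0],[0,0,0,1.4,0],[0,0,0,1.4,0],[0,0,0,1.1,0],[0,0,0,0.7,0],[0,0,0,0.4,0],[0,0,0,0.3,0],[0,0,0,0,0],[0,0,0,0,0]]

```text
time_s: 23.95
tcp_pos: [502.2, 165.5, 67.9]
tcp_rot: [0.663, 0.748, 0.0, 0.0]
ft_force: [0.2, -0.2, -1.2]
width: 0.283
finger_force: 20.0
```

>>> arm_command:
  commands:
    - [[0,0,0,0.1,0],[0,0,0,0.1,0],[0,0,0,0.1,0],[0,0,0,0,0],[0,0,0,0,0]]

```text
time_s: 24.37
tcp_pos: [501.9, 165.5, 64.6]
tcp_rot: [0.663, 0.748, 0.0, 0.0]
ft_force: [0.1, -0.4, -0.9]
width: 0.282
finger_force: 20.0
```

>>> arm_command:
  commands:
    - [[0,0,0,0.05,0],[0,0,0,0.05,0],[0,0,0,0,0],[0,0,0,0,0]]

```text
time_s: 24.7
tcp_pos: [501.8, 165.5, 63.6]
tcp_rot: [0.663, 0.748, 0.0, 0.0]
ft_force: [-0.1, -0.6, -1.2]
width: 0.279
finger_force: 20.0
```

>>> arm_command:
  commands:
    - [[0,0,0,0.05,0],[0,0,0,0,0],[0,0,0,0,0]]

```text
time_s: 24.95
tcp_pos: [502.0, 165.5, 63.4]
tcp_rot: [0.663, 0.748, 0.0, 0.0]
ft_force: [-0.3, -0.2, 1.1]
width: 0.281
finger_force: 19.9
```

Contact. Release and retreat, then the flask.

>>> arm_command:
  commands:
    - [[0.4,0,0,0,0],[0.5,0,0,0,0],[0.6,0,0,0,0],[0.8,0,0,0,0],[1,0,0,0,0],[1,0,0,0,0],[1,0,0,-1,0],[1,0,0,-2,0],[1,0,0,-2.5,0],[1,0,0,-2.5,0]]

```text
time_s: 25.78
tcp_pos: [501.5, 165.2, 144.3]
tcp_rot: [0.663, 0.748, -0.0, -0.0]
ft_force: [-0.0, 0.7, -0.5]
width: 0.942
finger_force: 0.0
```

```bash
python3 plan.py 1 499.6 -324.5 145 -16.4 17
```

```text
t 25.78 p [501.5 165.2 144.3] yaw 6.9 tilt 0.04 d [  -1.9 -489.7    0.7] turn 23.3 q [-0.76  0.12  0.42  1.87 -0.05  1.17 -0.2 ] w 0.942 F 0.0
[1.0, -2.86, -0.36, -0.0, 1.37],[1.0, -2.87, -0.29, -0.0, 1.37],[1.0, -2.87, -0.22, -0.0, 1.37],[1.0, -2.88, -0.15, -0.0, 1.37],[1.0, -2.88, -0.08, -0.0, 1.37],[1.0, -2.88, -0.01, -0.0, 1.37],[1.0, -2.88, 0.06, -0.0, 1.37],[1.0, -2.88, 0.13, -0.0, 1.37],[1.0, -2.87, 0.19, -0.0, 1.37],[1.0, -2.87, 0.26, -0.0, 1.37],
[1.0, -2.86, 0.33, -0.0, 1.37],[1.0, -2.85, 0.4, -0.0, 1.37],[1.0, -2.84, 0.47, -0.0, 1.37],[1.0, -2.83, 0.53, -0.0, 1.37],[1.0, -2.82, 0.6, -0.0, 1.37],[1.0, -2.8, 0.67, -0.0, 1.37],[1.0, -2.78, 0.74, -0.0, 1.37],
```

>>> arm_command:
  commands:
    - [[1,-2.85,-0.35,0,1.4],[1,-2.85,-0.3,0,1.4],[1,-2.9,-0.2,0,1.4],[1,-2.9,-0.15,0,1.4],[1,-2.9,-0.1,0,1.4],[1,-2.9,0,0,1.4],[1,-2.85,0.05,0,1.35],[1,-2.85,0.15,0,1.35],[1,-2.85,0.2,0,1.35],[1,-2.85,0.25,0,1.35]]

```text
time_s: 26.62
tcp_pos: [500.5, -123.7, 144.0]
tcp_rot: [0.749, 0.663, 0.001, 0.0]
ft_force: [-0.2, 0.3, 0.4]
width: 0.999
finger_force: 0.0
```

>>> arm_command:
  commands:
    - [[1,-2.85,0.35,0,1.35],[1,-2.85,0.4,0,1.35],[1,-2.85,0.45,0,1.35],[1,-2.85,0.55,0,1.35],[1,-2.8,0.6,0,1.35],[1,-2.8,0.65,0,1.35],[1,-2.75,0.75,0,1.35],[1,0,0,0,0],[1,0,0,0,0],[1,0,0,0,0]]

```text
time_s: 27.45
tcp_pos: [499.9, -322.8, 143.3]
tcp_rot: [0.8, 0.599, 0.0, -0.0]
ft_force: [-0.1, 0.7, 0.2]
width: 1.005
finger_force: 0.0
```

```bash
python3 plan.py 1 499.6 -324.5 77 -16.4 6; python3 - <<'E'
from station import vision
import cv2
r=vision.get_image("scene");cv2.imwrite("pics/c.png",cv2.resize(r["image"][110:220,110:400],None,fx=2.7,fy=2.7,interpolation=cv2.INTER_CUBIC))
E
```

```text
t 27.45 p [ 499.9 -322.8  143.3] yaw -16.3 tilt 0.05 d [ -0.3  -1.7 -66.3] turn 0.1 q [-0.14  0.32  0.81  1.72 -0.25  1.21  0.45] w 1.005 F 0.0
[1.0, -0.03, 0.0, 1.1, 0.01],[1.0, -0.03, 0.0, 1.1, 0.01],[1.0, -0.03, 0.0, 1.1, 0.01],[1.0, -0.03, 0.0, 1.1, 0.01],[1.0, -0.03, 0.0, 1.1, 0.01],[1.0, -0.03, 0.0, 1.1, 0.01],
```

View pics/c.png

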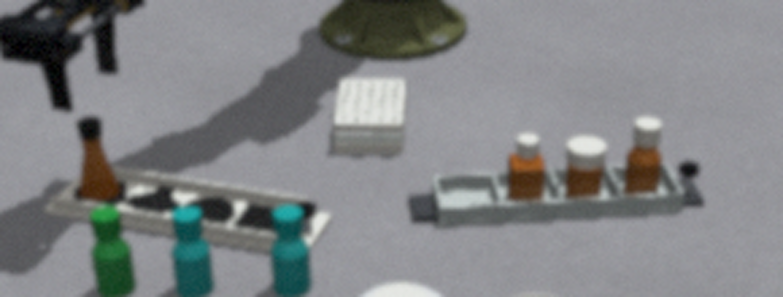

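Square (527,165), jar (585,165) and bottle (645,155) stand upright in their cells. The flask stands under the gripper at (95,160).

>>> arm_command:
  commands:
    - [[1,-0.05,0,1.1,0],[1,-0.05,0,1.3,0],[1,-0.05,0,1.3,0],[1,-0.05,0,1.3,0],[1,0,0,1.0,0],[1,0,0,0.5,0],[1,0,0,0,0],[0,0,0,0,0],[0,0,0,0,0],[0,0,0,0,0]]
  squeeze: 25

```text
time_s: 28.33
tcp_pos: [499.7, -325.8, 78.8]
tcp_rot: [0.801, 0.599, 0.0, 0.001]
ft_force: [-0.5, -1.0, -0.7]
width: 0.853
finger_force: 0.0
```

>>> arm_command:
  commands:
    - [[0,0,0,0,0],[0,0,0,0,0],[0,0,0,0,0],[0,0,0,0,0],[0,0,0,0,0],[0,0,0,0,0],[0,0,0,0,0],[0,0,0,0,0],[0,0,0,0,0]]

```text
time_s: 29.08
tcp_pos: [499.3, -325.5, 78.1]
tcp_rot: [0.801, 0.599, 0.0, 0.0]
ft_force: [1.2, 0.2, -0.0]
width: 0.296
finger_force: 24.9
```

>>> arm_command:
  commands:
    - [[0,0,0,-0.4,0],[0,0,0,-0.8,0],[0,0,0,-1.4,0],[0,0,0,-1.4,0],[0,0,0,-1.2,0],[0,0,0,-0.8,0],[0,0,0,0,0]]

```text
time_s: 29.67
tcp_pos: [500.6, -326.4, 141.0]
tcp_rot: [0.801, 0.599, 0.001, 0.002]
ft_force: [1.1, -1.3, -1.6]
width: 0.298
finger_force: 24.9
```

```bash
python3 plan.py 0 510.3 96.5 138 6.9 16
```

```text
t 29.67 p [ 500.6 -326.4  141. ] yaw -16.4 tilt 0.27 d [  9.7 422.9  -3. ] turn -23.3 q [-0.14  0.33  0.81  1.72 -0.26  1.2   0.46] w 0.298 F 24.9
[0.0, 2.55, -0.69, 0.02, -1.45],[0.0, 2.57, -0.62, 0.02, -1.45],[0.0, 2.58, -0.56, 0.02, -1.45],[0.0, 2.6, -0.49, 0.02, -1.45],[0.0, 2.61, -0.42, 0.02, -1.45],[0.0, 2.62, -0.36, 0.02, -1.45],[0.0, 2.63, -0.29, 0.02, -1.45],[0.0, 2.63, -0.22, 0.02, -1.45],[0.0, 2.64, -0.16, 0.02, -1.45],[0.0, 2.64, -0.09, 0.02, -1.45],
[0.0, 2.64, -0.02, 0.02, -1.45],[0.0, 2.64, 0.04, 0.02, -1.45],[0.0, 2.64, 0.11, 0.02, -1.45],[0.0, 2.64, 0.18, 0.02, -1.45],[0.0, 2.63, 0.24, 0.02, -1.45],[0.0, 2.63, 0.31, 0.02, -1.45],
```

>>> arm_command:
  commands:
    - [[0,0.85,-0.25,0,-0.5],[0,1.7,-0.45,0,-0.95],[0,2.55,-0.6,0,-1.45],[0,2.6,-0.55,0,-1.45],[0,2.6,-0.5,0,-1.45],[0,2.6,-0.4,0,-1.45],[0,2.6,-0.35,0,-1.45],[0,2.65,-0.3,0,-1.45],[0,2.65,-0.2,0,-1.45],[0,2.65,-0.15,0,-1.45]]

```text
time_s: 30.5
tcp_pos: [504.1, -85.3, 137.3]
tcp_rot: [0.726, 0.687, -0.0, -0.001]
ft_force: [0.5, -0.5, -0.9]
width: 0.296
finger_force: 24.9
```

>>> arm_command:
  commands:
    - [[0,2.65,-0.1,0,-1.45],[0,2.65,0,0,-1.45],[0,2.65,0.05,0,-1.45],[0,2.65,0.1,0,-1.45],[0,2.65,0.2,0,-1.45],[0,2.65,0.25,0,-1.45],[0,1.75,0.2,0,-0.95],[0,0.85,0.1,0,-0.5],[0,0,0,0,0],[0,0,0,0,0]]

```text
time_s: 31.33
tcp_pos: [509.5, 96.8, 137.8]
tcp_rot: [0.664, 0.748, -0.001, 0.0]
ft_force: [0.6, 0.1, -1.2]
width: 0.293
finger_force: 24.9
```

```bash
python3 plan.py 0 510.3 96.5 72.5 6.9 6
```

```text
t 31.33 p [509.5  96.8 137.8] yaw 6.8 tilt 0.07 d [  0.8  -0.3 -65.3] turn -0.1 q [-0.71  0.1   0.5   1.9  -0.05  1.15 -0.07] w 0.293 F 24.9
[0.0, -0.01, 0.01, 1.09, -0.02],[0.0, -0.01, 0.01, 1.09, -0.02],[0.0, -0.01, 0.01, 1.09, -0.02],[0.0, -0.01, 0.01, 1.09, -0.02],[0.0, -0.01, 0.01, 1.09, -0.02],[0.0, -0.01, 0.01, 1.09, -0.02],
```

>>> arm_command:
  commands:
    - [[0,0,0,1.1,0],[0,0,0,1.4,0],[0,0,0,1.4,0],[0,0,0,1.1,0],[0,0,0,0.7,0],[0,0,0,0.4,0],[0,0,0,0.3,0],[0,0,0,0,0],[0,0,0,0,0]]

```text
time_s: 32.08
tcp_pos: [510.1, 97.8, 74.4]
tcp_rot: [0.664, 0.748, 0.0, 0.0]
ft_force: [0.7, -1.1, -0.9]
width: 0.298
finger_force: 24.9
```

>>> arm_command:
  commands:
    - [[0,0,0,0.1,0],[0,0,0,0.1,0],[0,0,0,0.1,0],[0,0,0,0,0],[0,0,0,0,0]]

```text
time_s: 32.5
tcp_pos: [509.7, 97.9, 71.1]
tcp_rot: [0.664, 0.748, 0.0, 0.0]
ft_force: [-1.5, 0.0, -0.5]
width: 0.297
finger_force: 24.9
```

>>> arm_command:
  commands:
    - [[0,0,0,0.05,0],[0,0,0,0.05,0],[0,0,0,0,0],[0,0,0,0,0]]

```text
time_s: 32.83
tcp_pos: [509.7, 97.9, 70.1]
tcp_rot: [0.664, 0.748, 0.0, 0.0]
ft_force: [0.8, -1.2, -1.4]
width: 0.292
finger_force: 24.9
```

>>> arm_command:
  commands:
    - [[0,0,0,0.05,0],[0,0,0,0,0],[0,0,0,0,0]]

```text
time_s: 33.08
tcp_pos: [509.9, 97.9, 69.9]
tcp_rot: [0.664, 0.748, 0.0, 0.0]
ft_force: [-0.0, 0.2, 2.3]
width: 0.29
finger_force: 24.7
```

>>> arm_command:
  commands:
    - [[0.4,0,0,0,0],[0.5,0,0,0,0],[0.6,0,0,0,0],[0.8,0,0,0,0],[1,0,0,0,0],[1,0,0,0,0],[1,0,0,-1,0],[1,0,0,-2,0],[1,0,0,-3,0],[1,0,0,-3,0]]

```text
time_s: 33.92
tcp_pos: [509.0, 97.4, 160.7]
tcp_rot: [0.664, 0.748, -0.001, -0.0]
ft_force: [1.0, 0.6, -0.3]
width: 0.951
finger_force: 0.0
```

>>> arm_command:
  commands:
    - [[1,-2,0,-1,0],[1,-3,0,0,0],[1,-3,0,0,0],[1,-3,0,0,0],[1,-3,0,0,0],[1,-3,0,0,0],[1,-2,0,0,0],[1,0,0,0,0],[1,0,0,0,0]]

```text
time_s: 34.67
tcp_pos: [532.2, -92.1, 170.2]
tcp_rot: [0.665, 0.747, 0.0, 0.0]
ft_force: [-0.2, 0.3, -0.6]
width: 1.004
finger_force: 0.0
```

```bash
python3 - <<'E'
from station import vision
import cv2
r=vision.get_image("scene");a=cv2.resize(r["image"][130:220,235:400],(800,436),interpolation=cv2.INTER_CUBIC)
t=vision.get_image("top");b=cv2.resize(t["image"][180:280,92:252],(800,500),interpolation=cv2.INTER_CUBIC)
cv2.imwrite("pics/d.png",cv2.resize(cv2.vconcat([a,b]),(500,585)))
E
```

```text
(no output)
```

View pics/d.png

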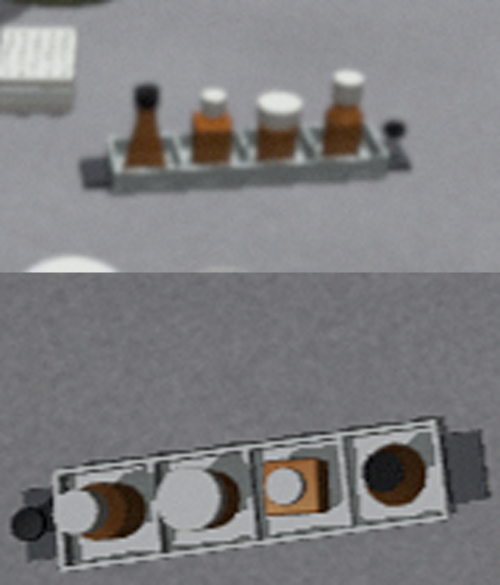

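All four vessels stand upright and centred in their cells. From the pin at (30,522) they are bottle (120,510), jar (205,498), square (298,488) and flask (393,474). I'm handing in.

```bash
python3 -c "
from station import arm
print(arm.finish_job())"
```

```text
the job is handed in; nothing more can be done
None
```

I handed the job in at about 35 s: in the last pictures the bottle, jar, square bottle and flask stand upright in the tray's cells in that order from its pin, the gripper is clear, and the arm never went near the petri dish; no verdict came back.

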